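# Refit the filter-bay cover of a tilted sampling unit and latch it

## Task

Close the open filter bay on the sloping face of the sampling unit with the shorter of the two loose finned covers: hook its edge under the steel lip at the upper end of the bay, then level it down until it lies fully home, flat on the bay floor. Then turn the latch until its tongue points straight up the slope over the cover, let go, and leave the long cover and the other things on the bench where they are.

Things in the scene. Friction and masses are not known exactly. Their poses are not given: they have to be found in the camera images.
- bay: Filter bay: recess in the sloping face of the fixed sampling unit. Origin: centre of its floor. x runs up the slope (rises 30 deg away from the robot), y across, z is the outward normal. Recess x -53 to +53, y -48 to +48 mm, floor z = 0; near and side rims z = 9 mm. Lip at the upper end: see lip_edge. The whole face spans x -125 to +90, y -75 to +75 mm.
- lip_edge (a point): Middle of the lower edge of the steel lip overhanging the upper end of the bay: at x = 39, y = 0, z = 13 mm in the bay's frame (axes as the bay). The lip covers everything from there up the slope, over the full width, underside z = 13, top z = 17 mm: the gap below it is 13 mm high and 14 mm deep.
- cover_mid (a point): Cover to fit: loose aluminium plate 100 (x) by 90 (y) by 6 mm, a fin across its middle 12 thick (x), 50 long (y), 36 tall; 42 mm tall in all, 0.15 to 0.3 kg. Lies on the bench, fin up. Point: centre, 21 mm above the underside; z normal to the plate, fin side. Same after half a turn. Home: point at x = 0, y = 0 (3 mm play), z = 21 mm in the bay's frame, fin across the slope.
- long_cover_mid (a point): The wrong cover, for another unit: same shape but 130 mm long (x) by 90 mm; too long for the bay. The point is 21 mm above its underside. The two covers may have changed sides of the bench.
- latch (a joint): Angle of the turn latch on the lower part of the sloping face, rad. 0: tongue points across, to the bay's +y (clear); grows clockwise looking onto the face; 1.57: tongue points straight up the slope (bay's +x) over the cover's lower edge; stop at 1.65. Starts at 0.02 to 0.3. Friction 0.06 N m, stays where it is left.
- latch_grip (a point): On the latch's axis, at x = -90, y = 0, z = 33 mm in the bay's frame; axis along the bay's z. Grip: black fin 10 mm thick, 36 mm long, in line with the tongue, z = 14.5 to 45.5 mm in the bay's frame. Tongue 14 mm wide, 4 mm thick, z = 10.5 to 14.5 mm, reaching 58 mm from the axis. The point turns with the latch: y along the tongue.
- screwdriver_pt (a point): bystander: screwdriver lying on the bench; a point 10 mm above its origin
- marker_pt (a point): bystander: grey marker pen, 14 mm thick, lying on the bench; a point on it
- filter_a_mid (a point): bystander: clear inline filter, 54 mm across, standing 75 mm tall; point 30 mm up
- filter_b_mid (a point): bystander: second filter like the first; point 30 mm up
- jar_pt (a point): bystander: amber jar, 60 mm across, 75 mm tall; point 10 mm up
- wrench_pt (a point): bystander: wrench lying on the bench; a point 10 mm above its origin
Things that resemble listed ones, but are neither listed nor needed, are in the scene too. Leave any blue or red look-alike of the part that bears cover_mid alone.

How it is judged:
On the way, in this order (a step that is already met when the one before it is completed fails the run):
1. the short cover lies home: flat on the bay floor, its upper edge under the lip, with the latch not yet turned over it (x of cover_mid in the frame of bay between -0.006 and 0.006 m and y of cover_mid in the frame of bay between -0.006 and 0.006 m and z of cover_mid in the frame of bay between 0.017 and 0.024 m and angle between the z axis of cover_mid and the z axis of bay, either way round below 0.05 rad and value of joint latch below 1 rad), for 0.2 s.
2. the latch is turned over the cover (value of joint latch above 1.35 rad), for 0.2 s.
At the end, for the whole second after the job is handed in: The short cover lies in the bay, centre within 6 mm of the bay's along and across the slope (so its edge is under the lip), underside at most 3 mm above the floor, parallel to it within 0.05 rad; the latch stands above 1.35 rad; the cover is released and at rest (x of cover_mid in the frame of bay between -0.006 and 0.006 m and y of cover_mid in the frame of bay between -0.006 and 0.006 m and z of cover_mid in the frame of bay between 0.017 and 0.024 m and angle between the z axis of cover_mid and the z axis of bay, either way round below 0.05 rad and value of joint latch above 1.35 rad and contact force between the fingers and cover below 0.1 N and linear speed of cover below 0.02 m/s); the robot touches nothing.
It fails at once if the long cover was moved by more than 30 mm (distance of long_cover_mid from where it was at the start of the episode above 0.03 m).
It fails at once if a bystander was moved by more than 40 mm (distance of any of screwdriver_pt, marker_pt, filter_a_mid, filter_b_mid, jar_pt, wrench_pt from where it was at the start of the episode above 0.04 m).
It also fails if it takes over 54 s, if anything falls off the work surface, if the arm or the gripper's body presses on something with over 40 N, if the wrist force passes 120 N, or if a joint passes its speed limit or range.

## Robot

A 6-joint arm with a two-finger parallel gripper is mounted at the origin on the work surface. World frame = base frame: x ahead of the robot, y to its left, z up, the work surface at z = 0. Lengths are in m, angles in rad, forces in N, time in s.
With the tool pointing down it reaches from about 0.4 to 0.825 m from the base axis. Payload 7 kg.
Tool frame: the origin (TCP) lies midway between the tips of the shut fingers; the grasp point (between the pads) lies 19 mm behind it; z points along the fingers, y is the line along which they close (so a half turn about z gives the same grasp; the last joint's range is limited). The gripper opens to 88 mm and grips with 3 to 60 N. Pads are 19 mm wide; open, the fingers measure 130 mm over their backs; the gripper's body (78 mm by 193 mm) begins 47 mm behind the grasp point.
Start: joints at [-1.022, 0.359, 0.012, 0, -1.224, -0.288], TCP at [0.174, -0.652, 0.227] pointing down, gripper open.
Joint ranges: [-3.07, 3.07], [-1.43, 2.12], [-1.02, 1.25], [-3.03, 1.67], [-3.05, -0], [-3.03, 3.03]. Speed limits (rad/s): [2.39, 2.39, 3.01, 3.14, 3.14, 3.14].

## Interface

Orientations are given as [roll, pitch, yaw] about the fixed x, y, z axes, in that order (R = Rz(yaw) Ry(pitch) Rx(roll)).
In Python, from station import arm, grab_frame, camera_params, spot_in gives the robot as it stands.
- The arm moves only by the shell command python3 -m jog 'ROWS' [FORCE]. ROWS is JSON, a list that holds one entry, the list of rows, each a list of 7 numbers: the shift along the tool's x, y, z in mm, then the turn, a rotation vector about the tool's x, y, z in rad, then the finger opening in mm, from 0 to 87.6. In form: [[[x, y, z, wx, wy, wz, fingers], ...]]. A call has 1 to 20 rows; each row is the pose to reach, as a shift and turn from the pose commanded when the call began, along the tool's axes at that moment; what a row does not reach only later rows make up. A row lasts 1/8 s, in which the tool goes at most 62.5 mm and 10.7 degrees, less where a joint would pass 70% of its speed; a pose out of reach is approached as far as the arm can. A call with a gripper value outside its range is refused whole. The fingers move at their own pace and stop on an object; FORCE is the grip in N (left out, the last holds). Time passes only in rows, so rows that repeat a pose let the fingers close. It gives the time, the measured TCP pose, the force, the opening and the grip force at its end, in the units of the state.
- arm.get_state(): the state, without advancing time (a new reading comes with each control period).
- grab_frame(name): name is "scene" or "top" or "wrist"; returns (picture, depth): 480x640x3 uint8, blue, green, red; 480x640 float32, m along the optical axis (not along the pixel's ray), 0 where there is no reading.
- camera_params(name): a dict with "mtx" (3x3 intrinsics, pixels), "R" (3x3) and "t" (3): a world point X has camera coordinates R X + t. Camera axes: x right, y down, z forward; pixel columns grow to the right and rows downward; lengths in m; the calibration is good to about 2 mm. A picture is of the moment at which its call begins: read the wrist's pose just before it. camera_params takes no time and is no camera call; for the wrist camera it gives the pose at the moment of the call.
- arm.job_done(): hands the job in; it is judged then, once.
Trained networks look in the newest picture that a camera, given by its name, has taken for a name from the list of things; names that differ only in an ending like _2 or _b are one class to them, and where a whole thing is asked for, a point or a joint stands for the part that bears it (a point fixed in the world has none). Each returns a list of dicts, best first, with "confidence" (0 to 1); they miss things now and then, are a little off and sometimes report something else, mostly with a low value. They report only what shows in the picture. A call takes as long as a camera call. They do not tell look-alikes from the thing itself.
- spot_in(query, camera): "uv" ([column, row] in pixels, amid what is visible of it).
The state is a dict: "t": time; "q": joint angles; "qd": joint speeds; "joint_efforts": joint torques, N m; "eef_pos": TCP position; "ee_rot": TCP orientation; "force": force on the tool from outside, world axes, zero at the start; "moment": the same for the moment, N m; "width": finger opening in m; "gripper_force": force on a finger pad.
Only numpy, scipy, OpenCV 4.12 (cv2) and the standard library are available. Lean on these libraries where they do the work, as an engineer would, in place of code of your own. Each camera call takes 0.05 s, during which the arm holds its last target. There are 200 camera calls.

## Working session

There is one attempt and no reset: what is moved stays moved. The work goes in short steps, Python scripts to look and compute and a shell command to move; the robot and the scene stay as the last step left them, time stands still between calls to the robot, and variables do not carry over. Pictures are saved under pics/ and viewed, at most 10 in all, crops included, and the job is handed in when it is done.

```bash
ls; mkdir -p pics; python3 - <<'E'
from station import arm, grab_frame, camera_params, spot_in
import cv2, numpy as np
print(arm.get_state())
for c in ("scene","top"):
    im,d=grab_frame(c); cv2.imwrite(f"pics/{c}0.png",im); np.save(f"{c}_d.npy",d); np.save(f"{c}_im.npy",im)
    p=camera_params(c); K,R,t=p["mtx"],p["R"],p["t"]
    print(c,"campos",-R.T@t)
    for q in ("bay","cover_mid","long_cover_mid","latch","latch_grip","screwdriver_pt","marker_pt","filter_a_mid","jar_pt","wrench_pt"):
        for r in spot_in(q,c)[:4]:
            u,v=r["uv"]; z=d[int(v),int(u)]
            X=R.T@(z*np.linalg.inv(K)@[u,v,1]-t)
            print(q,np.round(r["uv"]),round(r["confidence"],2),X.round(3))
E
```

```text
pics
{'t': 0.0, 'q': array([-1.02189248e+00,  3.59382536e-01,  1.10480512e-02, -3.23258546e-04,
       -1.22411104e+00, -2.88101370e-01]), 'qd': array([ 0.00143399, -0.00031794, -0.00180253, -0.00029581,  0.00131531,
       -0.0005614 ]), 'joint_efforts': array([-9.02587344e-04, -5.82722139e+01,  2.93054849e+01,  6.99767634e+00,
        6.89112276e-03, -1.49005054e-04]), 'eef_pos': array([ 0.17388781, -0.65170415,  0.22562565]), 'ee_rot': array([ 3.13992508e+00, -1.77274472e-04, -2.88090012e+00]), 'force': array([ 0.1003857 , -0.17751324, -0.35864633]), 'moment': array([-0.03488825,  0.03168606, -0.02400926]), 'gripper_force': 0.0, 'width': 0.0875354387582335}
scene campos [ 1.12269384 -0.07446399  0.93986   ]
bay [320. 295.] 0.89 [ 0.635 -0.015  0.144]
cover_mid [435. 239.] 0.91 [0.45  0.287 0.022]
cover_mid [487. 215.] 0.59 [0.387 0.443 0.007]
cover_mid [406. 195.] 0.59 [0.287 0.261 0.006]
long_cover_mid [192. 269.] 0.65 [ 0.432 -0.288  0.003]
latch_grip [316. 260.] 0.92 [ 0.508 -0.005  0.079]
screwdriver_pt [315. 262.] 0.73 [ 0.509 -0.007  0.074]
marker_pt [316. 261.] 0.72 [ 0.508
[... 282 characters left out ...]
8 -0.012  0.093]
cover_mid [141. 291.] 0.96 [0.383 0.454 0.038]
cover_mid [213. 328.] 0.91 [0.284 0.261 0.037]
cover_mid [221. 191.] 0.75 [0.652 0.24  0.052]
cover_mid [202. 270.] 0.72 [0.44 0.29 0.04]
long_cover_mid [417. 277.] 0.95 [ 0.418 -0.287  0.041]
long_cover_mid [179. 208.] 0.17 [0.604 0.351 0.063]
latch [311. 240.] 0.58 [ 0.517 -0.002  0.06 ]
latch_grip [313. 241.] 0.65 [ 0.513 -0.007  0.073]
screwdriver_pt [341. 287.] 0.85 [ 0.391 -0.084  0.02 ]
marker_pt [245. 193.] 0.57 [0.652 0.178 0.021]
filter_a_mid [221. 193.] 0.58 [0.643 0.237 0.065]
jar_pt [404. 185.] 0.89 [ 0.661 -0.25   0.075]
jar_pt [315. 209.] 0.37 [ 0.595 -0.013  0.098]
wrench_pt [451. 198.] 0.6 [ 0.638 -0.395  0.005]
```

View pics/top0.png

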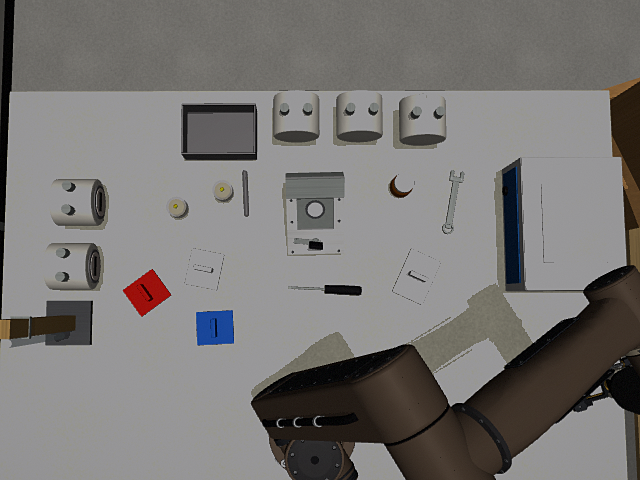

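View pics/scene0.png

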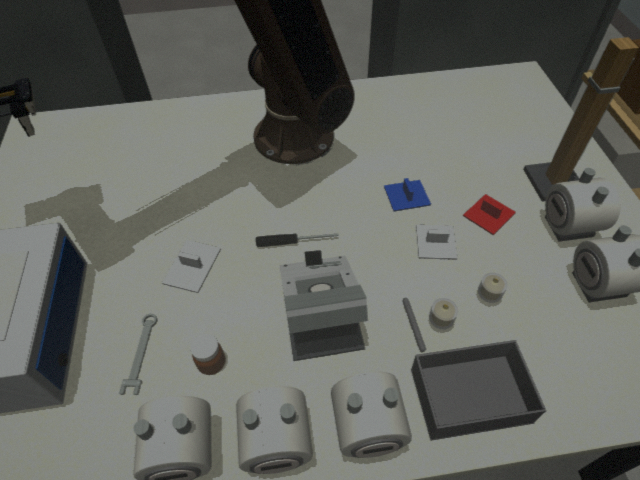

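Top view: white covers at (204,270) and (417,277), with red (147,292) and blue (215,327) look-alikes. The left white one is about 36 px across and the right one about 50 px long, so the left one at (204,270), world (0.44, 0.29), is the short cover. The bay is at (315,212) and its latch at (311,243). I'll check the choice from close up.

```bash
cat > h.py <<'E'
from station import arm, grab_frame, camera_params, spot_in
import cv2, numpy as np
from scipy.spatial.transform import Rotation as Ro
def pose():
    s=arm.get_state(); return np.array(s["eef_pos"]),Ro.from_euler("xyz",s["ee_rot"]).as_matrix()
def rel(p,R,p0=None,R0=None):
    if p0 is None: p0,R0=pose()
    return (R0.T@(np.array(p)-p0)*1e3).round(1), Ro.from_matrix(R0.T@R).as_rotvec().round(4)
def toolR(yawx, tilt):   # tool z down tilted forward by tilt in the plane of heading yawx; tool y along heading
    c,s=np.cos(tilt),np.sin(tilt); H=np.array([np.cos(yawx),np.sin(yawx),0]); Z=np.array([0,0,1.])
    z=s*H-c*Z; y=c*H+s*Z
    return np.c_[np.cross(y,z),y,z]
def back(d,P,uv):
    K,R,t=P["mtx"],P["R"],P["t"]; uv=np.atleast_2d(uv).astype(int); z=d[uv[:,1],uv[:,0]]
    return (np.c_[uv,np.ones(len(uv))]@np.linalg.inv(K).T*z[:,None]-t)@R
def cloud(d,P):
    v,u=np.mgrid[:480,:640]; return back(d,P,np.c_[u.ravel(),v.ravel()]).reshape(480,640,3)
E
python3 - <<'E'
from h import *
p0,R0=pose(); P=camera_params("wrist"); c=-P["R"].T@P["t"]
print("cam in tool",(R0.T@(c-p0)).round(4),"axes\n",(P["R"]@R0).round(3),P["mtx"][0,0])
print(R0.round(3), toolR(0,0))
print(rel([0.44,0.25,0.40],toolR(0.0,0)))
d=np.load("top_d.npy"); C=cloud(d,camera_params("top"))
# bay face points
m=(C[...,0]>.45)&(C[...,0]<.72)&(abs(C[...,1]+.01)<.09)&(C[...,2]>.015)
Q=C[m]; print(Q.min(0),Q.max(0))
for x in np.arange(.46,.72,.02):
    s=Q[(abs(Q[:,0]-x)<.01)]; 
    if len(s): print(x.round(2), np.percentile(s[:,2],[5,50,95]).round(3), s[:,1].min().round(3),s[:,1].max().round(3))
E
```

```text
cam in tool [ 0.0692  0.0008 -0.1581] axes
 [[ 0.001  1.    -0.001]
 [-0.967  0.    -0.255]
 [-0.255  0.001  0.967]] 417.68004893216386
[[-0.966 -0.258 -0.   ]
 [-0.258  0.966 -0.   ]
 [ 0.    -0.    -1.   ]] [[-0.  1.  0.]
 [ 1.  0.  0.]
 [ 0.  0. -1.]]
(array([-489.6,  803.1, -173.5]), array([-0.    , -0.    ,  1.8316]))
[ 0.48050369 -0.08882706  0.03445268] [0.6911049  0.06468682 0.16976882]
0.48 [0.04  0.046 0.054] -0.089 0.059
0.5 [0.046 0.056 0.094] -0.089 0.059
0.52 [0.059 0.069 0.076] -0.088 0.062
0.54 [0.069 0.077 0.085] -0.087 0.061
0.56 [0.071 0.083 0.094] -0.087 0.061
0.58 [0.083 0.094 0.107] -0.086 0.061
0.6 [0.095 0.107 0.118] -0.086 0.063
0.62 [0.107 0.124 0.142] -0.085 0.063
0.64 [0.137 0.145 0.153] -0.086 0.062
0.66 [0.148 0.154 0.161] -0.086 0.064
0.68 [0.115 0.131 0.147] -0.085 0.065
0.7 [0.109 0.111 0.113] -0.063 -0.013
```

```bash
sed -i 's/return np.c_\[np.cross(y,z),y,z\]/y=-y; return np.c_[np.cross(y,z),y,z]/' h.py
python3 - <<'E'
from h import *
print(toolR(0,0).round(2)); print(rel([0.56,-0.09,0.36],toolR(0,0)))
E
```

```text
[[ 0. -1.  0.]
 [-1. -0.  0.]
 [ 0. -0. -1.]]
(array([-517.9,  443.6, -133.5]), array([ 0.  , -0.  , -1.31]))
```

```bash
python3 -m jog '[[[0,0,-133,0,0,0,87],[0,0,-133,0,0,0,87],[-518,444,-133,0,0,-1.31,60],[-518,444,-133,0,0,-1.31,60],[-518,444,-133,0,0,-1.31,60],[-518,444,-133,0,0,-1.31,60],[-518,444,-133,0,0,-1.31,60],[-518,444,-133,0,0,-1.31,60],[-518,444,-133,0,0,-1.31,60],[-518,444,-133,0,0,-1.31,60],[-518,444,-133,0,0,-1.31,60],[-518,444,-133,0,0,-1.31,60],[-518,444,-133,0,0,-1.31,60],[-518,444,-133,0,0,-1.31,60],[-518,444,-133,0,0,-1.31,60],[-518,444,-133,0,0,-1.31,60]]]'
python3 - <<'E'
from h import *
P=camera_params("wrist"); im,d=grab_frame("wrist"); cv2.imwrite("pics/bay.png",im); np.savez("bay.npz",im=im,d=d,**P)
print(arm.get_state()["eef_pos"])
for q in ("bay","latch","latch_grip"):
    for r in spot_in(q,"wrist")[:2]: print(q,r["uv"],r["confidence"],back(d,P,r["uv"]).round(4))
print(rel([0.44,0.21,0.33],toolR(0,0)))
E
```

```text
t: 3.1
eef_pos: [0.5595, -0.0905, 0.3599]
ee_rot: [-3.141, -0.0, -1.572]
force: [-0.5, 0.1, 0.7]
width: 0.0602
gripper_force: 0.0
[ 0.55949253 -0.09060243  0.35998405]
bay [300.1, 248.0] 0.96 [[ 0.5833 -0.0354  0.0936]]
latch [369.7, 273.3] 0.88 [[ 0.508  -0.0025  0.08  ]]
latch [217.8, 39.2] 0.4 [[ 0.6622 -0.242   0.0746]]
latch_grip [370.0, 271.7] 0.81 [[ 0.5072 -0.0054  0.0816]]
(array([-300.3,  120. ,   29.9]), array([-0.0006,  0.0001, -0.0012]))
```

View pics/bay.png

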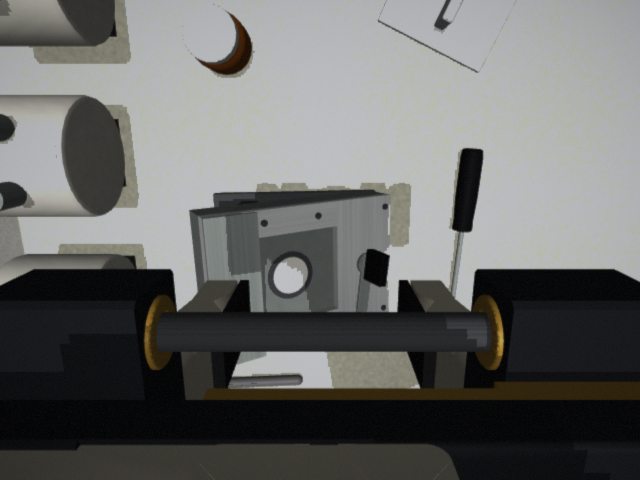

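The bay is at about (300,250) and the black latch grip at (372,268), but the gripper hides everything below v≈280. I'll shift the camera to +y.

```bash
python3 -m jog '[[[-75,-20,0,0,0,0,60],[-75,-20,0,0,0,0,60],[-75,-20,0,0,0,0,60]]]'
python3 - <<'E'
from h import *
P=camera_params("wrist"); im,d=grab_frame("wrist"); cv2.imwrite("pics/bay2.png",im); np.savez("bay.npz",im=im,d=d,**P)
for q in ("bay","latch","latch_grip"):
    for r in spot_in(q,"wrist")[:2]: print(q,r["uv"],r["confidence"],back(d,P,r["uv"]).round(4))
print(rel([0.44,0.32,0.30],toolR(0,0)))
E
```

```text
t: 3.68
eef_pos: [0.5801, -0.0141, 0.3594]
ee_rot: [3.141, -0.0, -1.57]
force: [0.6, -1.2, 0.2]
width: 0.0603
gripper_force: 0.0
bay [302.1, 195.1] 0.84 [[ 0.6002 -0.0172  0.105 ]]
latch [389.3, 204.1] 0.9 [[ 0.5088 -0.0033  0.0771]]
latch_grip [391.4, 203.0] 0.92 [[ 0.5072 -0.0049  0.0796]]
(array([-335.4,  140.1,   59.7]), array([-0.0002, -0.0001, -0.0009]))
```

View pics/bay2.png

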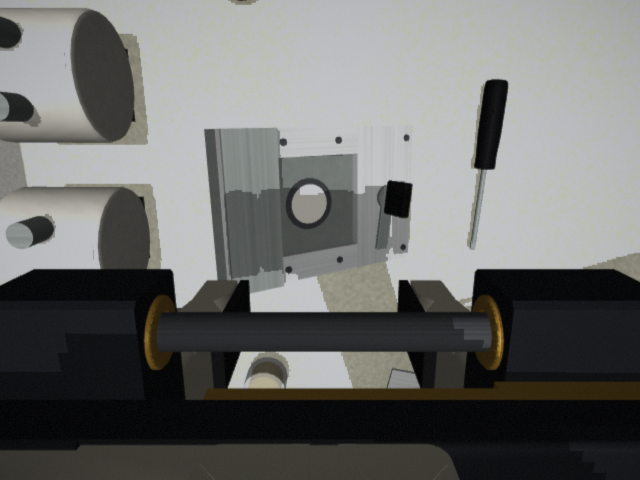

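Now the whole bay shows: lip edge at u≈280, floor ring at (308,203), latch grip at (398,198), tongue pointing down the picture (+y). Next I'll fit the bay frame from the depth.

```bash
cat > bayfit.py <<'E'
from h import *
D=np.load("bay.npz"); d=D["d"]; C=cloud(d,D)
def fit(Q):
    for _ in range(6):
        c=Q.mean(0); n=np.linalg.svd(Q-c,full_matrices=False)[2][2]; n*=np.sign(n[2]); r=(Q-c)@n; Q=Q[abs(r)<max(.0015,1.5*r.std())]
    return c,n,len(Q),r.std()
reg=lambda a,b,c_,d_: C[c_:d_,a:b].reshape(-1,3)
fl=fit(np.r_[reg(288,350,162,178),reg(288,350,230,252),reg(335,352,165,245)])
rim=fit(np.r_[reg(290,405,133,150),reg(362,378,140,250)])
print("floor",fl,"\nrim",rim)
n=(fl[1]+rim[1]); n/=np.linalg.norm(n); print("tilt",np.degrees(np.arccos(n[2])),"heading of -n",np.degrees(np.arctan2(-n[1],-n[0])))
print("sep",(rim[0]-fl[0])@n)
E
python3 bayfit.py
```

```text
floor (array([ 0.57303137, -0.0024924 ,  0.0881406 ]), array([-0.50131772, -0.01130415,  0.86518944]), 3225, np.float64(0.0006385235197444605)) 
rim (array([ 0.54232681, -0.0426304 ,  0.08032817]), array([-0.49938517, -0.01129905,  0.86630641]), 3529, np.float64(0.000627585442820519))
tilt 30.031720144423687 heading of -n 1.2939386959824213
sep 0.009053106011204525
```

```bash
python3 -m jog '[[[-335,120,50,0,0,0,60],[-335,120,50,0,0,0,60],[-335,120,50,0,0,0,60],[-335,120,50,0,0,0,60],[-335,120,50,0,0,0,60],[-335,120,50,0,0,0,60],[-335,120,50,0,0,0,60],[-335,120,50,0,0,0,60]]]'
python3 - <<'E'
from h import *
P=camera_params("wrist"); im,d=grab_frame("wrist"); cv2.imwrite("pics/cov.png",im); np.savez("cov.npz",im=im,d=d,**P)
for q in ("cover_mid","long_cover_mid"):
    for r in spot_in(q,"wrist")[:2]: print(q,r["uv"],r["confidence"],back(d,P,r["uv"]).round(4))
E
```

```text
t: 4.88
eef_pos: [0.4603, 0.3198, 0.3097]
ee_rot: [-3.141, -0.0, -1.571]
force: [-1.0, -0.7, 0.3]
width: 0.0603
gripper_force: 0.0
cover_mid [487.2, 135.8] 0.9 [[0.2871 0.2592 0.0154]]
cover_mid [380.9, 281.7] 0.83 [[0.3927 0.4259 0.0065]]
```

View pics/cov.png

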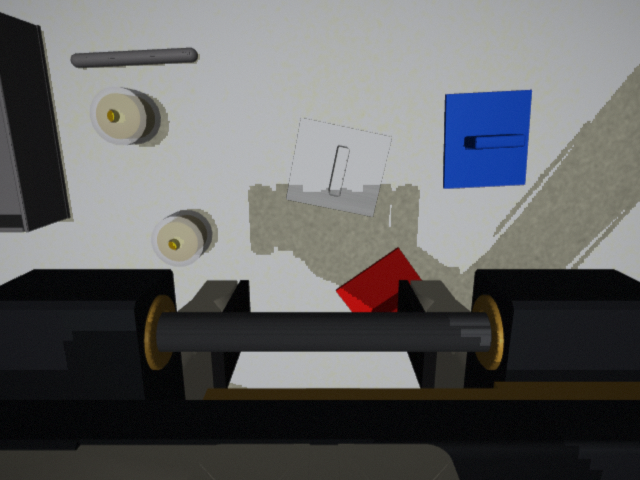

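The white cover at (340,167) measures about 91×82 px, a ratio of 1.11 = 100/90, so it is the short one (the long one would be 1.44). Its fin runs from (342,148) to (334,195). The red one at (390,285) and the blue one at (487,138) stay where they are.

```bash
cat > covfit.py <<'E'
from h import *
D=np.load("cov.npz"); C=cloud(D["d"],D); X=C.reshape(-1,3)
near=(np.hypot(X[:,0]-.44,X[:,1]-.29)<.085)
g=X[near&(abs(X[:,2])<.0025)]; print("bench z",np.median(X[near][:,2][X[near][:,2]<.004]))
for nm,a,b in (("plate",.0035,.009),("fin",.037,.047)):
    Q=X[near&(X[:,2]>a)&(X[:,2]<b)]
    m=np.median(Q,0); Q=Q[np.hypot(*(Q-m)[:,:2].T)<.075]
    r=cv2.minAreaRect((Q[:,:2]*1e3).astype(np.float32)); print(nm,len(Q),r,np.median(Q[:,2]))
# wrist image corners on plate top z=6mm
def ray(uv,z):
    K,R,t=D["mtx"],D["R"],D["t"]; o=-R.T@t; v=R.T@np.linalg.inv(K)@[*uv,1]; return o+v*(z-o[2])/v[2]
c=[ray(u,.006) for u in ((302,118),(391,136),(375,216),(288,199))]
print(np.mean(c,0), [np.linalg.norm(c[i]-c[i-1]).round(4) for i in range(4)])
ex=(c[0]-c[1]+c[3]-c[2]); print("x-axis deg",np.degrees(np.arctan2(ex[1],ex[0])))
E
python3 covfit.py
cat >> bayfit.py <<'E'
h=np.arctan2(-n[1],-n[0]); ex=np.array([np.cos(h)*n[2],np.sin(h)*n[2],np.hypot(n[0],n[1])]); ey=np.cross(n,ex)
o=np.array([.588,-.012,0]); o=o+n*((fl[0]-o)@n)   # a point on floor plane
B=np.c_[ex,ey,n]; L=(C-o)@B*1e3; x,y,z=L[...,0],L[...,1],L[...,2]
ok=(abs(x)<200)&(abs(y)<120)&(D["d"]>0)
import sys
# image row/col scans: where z steps
for xx in range(-40,31,10):
    s=ok&(abs(x-xx)<2); f=s&(abs(z)<3)&(abs(y)<70); print("x",xx,"floor y",np.percentile(y[f],[1,99]).round(1),"rim y", np.percentile(y[s&(abs(z-9)<2)],[0.5,99.5]).round(1))
for yy in range(-40,31,10):
    s=ok&(abs(y-yy)<2); f=s&(abs(z)<2.5)&(abs(x)<80); l=s&(abs(z-17)<2.5)&(x>20); r=s&(abs(z-9)<2)
    print("y",yy,"floor x",np.percentile(x[f],[1,99]).round(1),"lip",np.percentile(x[l],[1,50,99]).round(1) if l.any() else None,np.median(z[l]) if l.any() else None,"face xmin",x[r].min().round(1))
g=ok&(x<-50)&(x>-120)&(z>38)&(z<49)&(abs(y)<40); print("grip",cv2.minAreaRect(np.c_[x[g],y[g]].astype(np.float32)),np.median(z[g]),L[g].mean(0))
g=ok&(x<-60)&(x>-120)&(z>11.5)&(z<18)&(abs(y)<75); print("tongue",cv2.minAreaRect(np.c_[x[g],y[g]].astype(np.float32)),np.median(z[g]))
print("h",h,"o",o)
E
python3 bayfit.py|tail -n +5
```

```text
bench z 8.273194013402738e-05
plate 6876 ((443.6181640625, 295.0876159667969), (90.09381103515625, 100.18111419677734), 78.54105377197266) 0.006046641298521843
fin 589 ((443.7169494628906, 295.0242919921875), (49.94867706298828, 12.060371398925781), 78.37539672851562) 0.0418908618805356
[0.44208272 0.29482669 0.006     ] [np.float64(0.0885), np.float64(0.0972), np.float64(0.0888), np.float64(0.0996)]
x-axis deg -11.095399846816413Traceback (most recent call last):
  File "bayfit.py", line 20, in <module>
    s=ok&(abs(x-xx)<2); f=s&(abs(z)<3)&(abs(y)<70); print("x",xx,"floor y",np.percentile(y[f],[1,99]).round(1),"rim y", np.percentile(y[s&(abs(z-9)<2)],[0.5,99.5]).round(1))
                                                                           ~~~~~~~~~~~~~^^^^^^^^^^^^^
    return _quantile_unchecked(
        a, q, axis, out, overwrite_input, method, keepdims, weights)
    return _ureduce(a,
                    func=_quantile_ureduce_func,
    ...<5 lines>...
                    overwrite_input=overwrite_input,
                    method=method)
    r = func(a, **kwargs)
    result = _quantile(arr,
                       quantiles=q,
    ...<2 lines>...
                       out=out,
                       weights=wgt)
    slices_having_nans = np.isnan(arr[-1, ...])
                                  ~~~^^^^^^^^^
IndexError: index -1 is out of bounds for axis 0 with size 0
```

```bash
sed -i 's/^o=np.array.*/o=np.array([.588,-.012,0]); o[2]=((fl[0]-o)@n)\/n[2]/' bayfit.py; sed -i 's/range(-40,31,10):$/range(-30,31,10):/' bayfit.py
python3 bayfit.py|tail -n +5
python3 - <<'E'
from h import *
R=toolR(np.radians(-11.55),0)
# cover centre; TCP at z 11mm
print("above",rel([.4437,.2951,.07],R),"grasp",rel([.4437,.2951,.011],R))
E
```

```text
x -30 floor y [-41.5  52. ] rim y [-70.   77.8]
x -20 floor y [-42.7  51.4] rim y [-70.2  78.8]
x -10 floor y [-42.2  51.9] rim y [-70.4  78.4]
x 0 floor y [-42.6  51.8] rim y [-70.5  78.1]
x 10 floor y [-42.3  52. ] rim y [-70.7  78.3]
x 20 floor y [-42.4  51.3] rim y [-70.9  78.7]
x 30 floor y [-42.4  51.5] rim y [-70.2  78.6]
y -30 floor x [-46.   37.5] lip [46.4 73.  96.9] 16.892038890756496 face xmin -117.8
y -20 floor x [-46.4  37.7] lip [46.  72.6 96.9] 16.97024683802853 face xmin -118.7
y -10 floor x [-46.2  37.2] lip [46.7 72.3 96.9] 16.765975766413682 face xmin -116.9
y 0 floor x [-46.   37.8] lip [46.  71.8 96.8] 16.937976570699384 face xmin -73.7
y 10 floor x [-45.9  37.2] lip [46.  72.4 96.9] 16.896089475885315 face xmin -73.7
y 20 floor x [-45.9  37.7] lip [46.5 72.6 96.7] 16.814352402747883 face xmin -75.2
y 30 floor x [-46.5  37.5] lip [46.5 73.1 96.8] 16.825433509406572 face xmin -118.2
grip ((-82.09083557128906, 3.969264030456543), (35.62408447265625, 11.599246978759766), 83.3043441772461) 44.754387920399935 [-80.80166899   3.62030129  43.82458873]
tongue ((-87.62911987304688, 6.260646820068359), (40.722564697265625, 124.26554870605469), 0.6668398976325989) 14.399837092502565
h 0.022583490563855176 o [ 0.588      -0.012       0.09666748]
above (array([ 24.3,  17. , 240. ]), array([-0.0004,  0.0005,  0.1999])) grasp (array([ 24.3,  17. , 299. ]), array([-0.0004,  0.0005,  0.1999]))
```

The bay origin is at o + 7.0·ex + 4.1·ey (lip edge, face ends and rims all agree), and the latch stands at about 0.12 rad. Going for the grasp.

```bash
python3 -m jog '[[[24.3,17,200,0,0,0.2,50],[24.3,17,200,0,0,0.2,50],[24.3,17,200,0,0,0.2,50],[24.3,17,200,0,0,0.2,50],[24.3,17,240,0,0,0.2,50],[24.3,17,265,0,0,0.2,50],[24.3,17,280,0,0,0.2,50],[24.3,17,290,0,0,0.2,50],[24.3,17,297.5,0,0,0.2,50],[24.3,17,297.5,0,0,0.2,50],[24.3,17,297.5,0,0,0.2,0],[24.3,17,297.5,0,0,0.2,0],[24.3,17,297.5,0,0,0.2,0],[24.3,17,297.5,0,0,0.2,0],[24.3,17,297.5,0,0,0.2,0],[24.3,17,297.5,0,0,0.2,0],[24.3,17,297.5,0,0,0.2,0]]]' 40
cat >> h.py <<'E'
h=0.02258; n=np.array([-.50035,-.0113,.86575]); n/=np.linalg.norm(n)
ex=np.array([np.cos(h)*n[2],np.sin(h)*n[2],np.hypot(n[0],n[1])]); ey=np.cross(n,ex); B=np.c_[ex,ey,n]
O=np.array([.588,-.012,.09667])+.007*ex+.0041*ey
E
python3 -c "
from h import *; print(O,B.round(3)); print('lift',rel([.4437,.2951,.25],pose()[1]))"
```

```text
t: 7.15
eef_pos: [0.4432, 0.2962, 0.0122]
ee_rot: [-3.141, 0.0, -1.771]
force: [0.3, -0.8, 2.5]
width: 0.0117
gripper_force: 40.0
[ 0.59396613 -0.00776422  0.10017334] [[ 0.866 -0.023 -0.5  ]
 [ 0.02   1.    -0.011]
 [ 0.5    0.     0.866]]
lift (array([   0.9,   -0.8, -237.8]), array([0., 0., 0.]))
```

```bash
python3 -m jog '[[[0,0,-20,0,0,0,0],[0,0,-70,0,0,0,0],[0,0,-130,0,0,0,0],[0,0,-190,0,0,0,0],[0,0,-240,0,0,0,0],[0,0,-240,0,0,0,0]]]' 40
cat >> h.py <<'E'
def covpose(xe,ze,a,y=0,gz=.0122,gy=0):  # TCP pose for the cover's bottom upper edge at xe,ze (m) in bay, tilt a
    cx=np.cos(a)*ex-np.sin(a)*n; cz=np.sin(a)*ex+np.cos(a)*n
    p=O+xe*ex+ze*n+(y-gy)*ey-.05*cx+gz*cz
    return p,np.c_[np.cross(-cx,-cz),-cx,-cz]
def inb():
    p,R=pose(); return (B.T@(p-O)*1e3).round(1),(B.T@R).round(3)
E
python3 - <<'E'
from h import *
a=np.radians(15); s=-.028
print("hover",rel(*covpose(.0505+s*np.cos(a),.001-s*np.sin(a)+.06,a)))
E
```

```text
t: 7.9
eef_pos: [0.4441, 0.2974, 0.256]
ee_rot: [-3.138, 0.006, -1.771]
force: [0.3, -0.6, -4.2]
width: 0.0117
gripper_force: 40.0
hover (array([ 284.3, -143.4,   84.8]), array([ 0.2573, -0.0233, -0.2218]))
```

```bash
python3 -m jog '[[[284.3,-143.4,45,0.257,-0.023,-0.222,0],[284.3,-143.4,45,0.257,-0.023,-0.222,0],[284.3,-143.4,45,0.257,-0.023,-0.222,0],[284.3,-143.4,45,0.257,-0.023,-0.222,0],[284.3,-143.4,45,0.257,-0.023,-0.222,0],[284.3,-143.4,45,0.257,-0.023,-0.222,0],[284.3,-143.4,84.8,0.257,-0.023,-0.222,0],[284.3,-143.4,84.8,0.257,-0.023,-0.222,0],[284.3,-143.4,84.8,0.257,-0.023,-0.222,0],[284.3,-143.4,84.8,0.257,-0.023,-0.222,0]]]' 40
python3 - <<'E'
from h import *
P=camera_params("wrist"); im,d=grab_frame("wrist"); cv2.imwrite("pics/hov.png",im); np.savez("hov.npz",im=im,d=d,**P)
print(inb()); a=np.radians(15)
print(rel(*covpose(.0505-.028*np.cos(a),.001+.028*np.sin(a)+.06,a)))
E
```

```text
t: 9.15
eef_pos: [0.5278, -0.0102, 0.1686]
ee_rot: [-2.882, -0.005, -1.547]
force: [0.3, -0.5, -2.3]
width: 0.0117
gripper_force: 40.0
(array([-23.2,  -0.9,  92.3]), array([[ 0.003, -0.965, -0.262],
       [-1.   , -0.002, -0.005],
       [ 0.004,  0.262, -0.965]]))
(array([-0.9, -1.3, -1. ]), array([ 0.0031, -0.0046,  0.0023]))
```

View pics/hov.png

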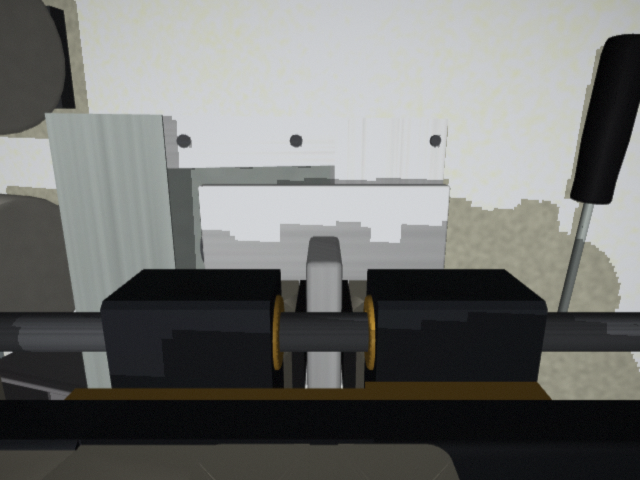

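The cover is held between u=200 and u=448, with its −y edge at v≈184 just inside the recess edge at v≈167. The lip ends at u≈170. I'll measure the held plate in the tool frame and in the bay frame.

```bash
python3 - <<'E'
from h import *
D=np.load("hov.npz"); C=cloud(D["d"],D); p,R=pose()
T=((C-p)@R*1e3); L=(C-O)@B*1e3
m=np.zeros((480,640),bool); m[175:262,190:460]=1
q=m&(abs(T[...,2]-5.5)<6)
Q=T[q]; A=np.c_[Q[:,:2],np.ones(len(Q))]
for _ in range(4):
    k=np.linalg.lstsq(A,Q[:,2],rcond=None)[0]; r=Q[:,2]-A@k; g=abs(r)<1.5; Q,A=Q[g],A[g]
print("plate plane in tool z=",k.round(4),r.std(),len(Q))
print("tool y edges",np.percentile(Q[:,1],[.3,99.7]),"tool x max",np.percentile(Q[:,0],99.7))
for y in range(-45,46,15): print(y,np.percentile(Q[abs(Q[:,1]-y)<3][:,0],99).round(2),end=' ')
# bay recheck
x,y,z=L[...,0],L[...,1],L[...,2]
f=(abs(z-9)<2)&(abs(x)<36); print("\nrim y",np.percentile(y[f&(y<-40)],[1,99]), "rim z",np.median(z[f&(y<-50)]))
l=(abs(z-17)<2)&(x>30); print("lip x",np.percentile(x[l],[1,99]),"lip ymin",np.percentile(y[l],1),np.median(z[l]))
f=(abs(z)<2)&(abs(x)<36); print("floor y",np.percentile(y[f],[1,99]),np.median(z[f]))
c=q; print("plate bay y min",np.percentile(y[c],1))
E
```

```text
plate plane in tool z= [ 3.6000e-03 -1.2000e-03  5.8642e+00] 0.5844371953949776 17605
tool y edges [-48.55689863  50.34931163] tool x max 45.87646241731606
-45 45.64 -30 45.58 -15 45.68 0 45.63 15 45.66 30 45.58 45 45.65 
rim y [-74.8352543  -48.45955588] rim z 8.83002735013166
lip x [39.36588647 89.55178498] lip ymin -74.41650109190758 16.718659493171277
floor y [-47.21278435  10.13293813] -0.20050729454184074
plate bay y min -46.83922535789139
```

```bash
python3 - <<'E'
from h import *
a=np.radians(15); k=dict(gz=.0119,gy=-.0008)
def pr(nm,s,dz,a,xe=.0512,ze=.001):
    print(nm,rel(*covpose(xe+s*np.cos(a),ze-s*np.sin(a)+dz,a,**k)))
pr("mid",-.028,.025,a); pr("pre",-.028,0,a); pr("half",-.014,0,a); pr("in",0,0,a)
E
```

```text
mid (array([ -1.9, -11.1,  32.9]), array([ 0.0031, -0.0046,  0.0023]))
pre (array([ -2. , -17.7,  57. ]), array([ 0.0031, -0.0046,  0.0023]))
half (array([ -1.9, -31.7,  57. ]), array([ 0.0031, -0.0046,  0.0023]))
in (array([ -1.9, -45.7,  56.9]), array([ 0.0031, -0.0046,  0.0023]))
```

```bash
python3 -m jog '[[[-1.9,-11,33,0.003,-0.0046,0.0023,0],[-1.9,-14.5,45,0.003,-0.0046,0.0023,0],[-1.9,-17.5,57,0.003,-0.0046,0.0023,0],[-1.9,-17.5,57,0.003,-0.0046,0.0023,0],[-1.9,-17.5,57,0.003,-0.0046,0.0023,0]]]' 40
python3 - <<'E'
from h import *
a=np.radians(15); k=dict(gz=.0119,gy=-.0008); P=camera_params("wrist"); im,d=grab_frame("wrist"); C=cloud(d,P);p,R=pose()
T=((C-p)@R*1e3); L=(C-O)@B*1e3; m=np.zeros((480,640),bool); m[150:262,150:460]=1
q=m&(abs(T[...,2]-5.9)<2)&(T[...,0]<48)&(T[...,0]>25)
for x in range(-80,41,15):
    s=q&(abs(L[...,0]-x)<2)
    if s.any(): print(x,"z",np.median(L[s][:,2]).round(1),"ymin",np.percentile(L[s][:,1],1).round(1))
print("x range",np.percentile(L[q][:,0],[.3,99.7]))
print(inb()[0],arm.get_state()["force"])
for s in (-.014,0): print(rel(*covpose(.0512+s*np.cos(a),.001-s*np.sin(a),a,**k)))
E
```

```text
t: 9.82
eef_pos: [0.5585, -0.0087, 0.1171]
ee_rot: [-2.881, -0.001, -1.549]
force: [-0.8, 0.3, -2.6]
width: 0.012
gripper_force: 40.0
-65 z 37.8 ymin -45.9
-50 z 33.7 ymin -46.0
-35 z 29.7 ymin -45.8
-20 z 25.6 ymin -46.0
-5 z 21.5 ymin -45.9
10 z 17.4 ymin -46.0
25 z 13.3 ymin -45.3
40 z 11.6 ymin -31.3
x range [-72.53578498  22.90916111]
[-22.1  -0.1  32.5] [ 0.24399039  0.32888104 -2.63816886]
(array([ -0.9, -15. ,  -0.5]), array([ 0.0011, -0.0007, -0.0009]))
(array([ -0.9, -29. ,  -0.5]), array([ 0.0011, -0.0007, -0.0009]))
```

```bash
python3 -m jog '[[[-0.9,-8,-0.5,0.001,0,0,0],[-0.9,-15,-0.5,0.001,0,0,0],[-0.9,-22,-0.5,0.001,0,0,0],[-0.9,-29.5,-0.5,0.001,0,0,0],[-0.9,-29.5,-0.5,0.001,0,0,0]]]' 40
python3 - <<'E'
from h import *
k=dict(gz=.0119,gy=-.0008); print(inb())
for A in (12,9,6,3,0): print(A,rel(*covpose(.0512 if A>4 else .0508,.001 if A>2 else .0005,np.radians(A),**k)))
E
```

```text
t: 10.5
eef_pos: [0.5873, -0.0072, 0.1246]
ee_rot: [-2.88, -0.001, -1.55]
force: [-0.3, 0.1, -2.4]
width: 0.012
gripper_force: 40.0
(array([ 6.5,  0.7, 24.5]), array([[-0.001, -0.966, -0.26 ],
       [-1.   ,  0.001, -0.001],
       [ 0.001,  0.26 , -0.966]]))
12 (array([-0.1,  1.3,  1.8]), array([ 0.0534, -0.0011, -0.0012]))
9 (array([-0.1,  1.7,  4.5]), array([ 0.1058, -0.0011, -0.0011]))
6 (array([-0.1,  2. ,  7.2]), array([ 0.1581, -0.0011, -0.0011]))
3 (array([-0.1,  2.5,  9.9]), array([ 0.2105, -0.0012, -0.0011]))
0 (array([-0.1,  2.4, 13.1]), array([ 0.2629, -0.0012, -0.0011]))
```

```bash
python3 -m jog '[[[0,1,1.8,0.053,0,0,0],[0,1.3,4.5,0.105,0,0,0],[0,1.6,7.2,0.158,0,0,0],[0,2,9.5,0.21,0,0,0],[0,2,12,0.262,0,0,0],[0,2,13,0.262,0,0,0],[0,2,13,0.262,0,0,0]]]' 40
python3 - <<'E'
from h import *
print(inb(),arm.get_state()["force"])
P=camera_params("wrist"); im,d=grab_frame("wrist"); cv2.imwrite("pics/home.png",im); C=cloud(d,P); L=(C-O)@B*1e3
m=np.zeros((480,640),bool); m[120:262,100:520]=1
q=m&(abs(L[...,2]-6)<4)&(L[...,1]>-44)&(L[...,1]<-28)
for x in range(-65,41,12):
    s=m&(abs(L[...,0]-x)<2)&(abs(L[...,1]+37)<6); print(x,np.median(L[s][:,2]).round(1) if s.any() else None,end='; ')
E
```

```text
t: 11.38
eef_pos: [0.6022, -0.0079, 0.1358]
ee_rot: [-2.669, -0.032, -1.575]
force: [-87.3, -9.3, -5.6]
width: 0.0395
gripper_force: 43.4
(array([24.9, -0.3, 26.7]), array([[-0.008, -0.999, -0.052],
       [-0.999,  0.01 , -0.04 ],
       [ 0.041,  0.052, -0.998]])) [-87.27280755  -9.25718452  -5.55749156]
-65 8.8; -53 2.4; -41 36.9; -29 33.3; -17 29.3; -5 25.2; 7 21.2; 19 17.2; 31 13.2;
```

View pics/home.png

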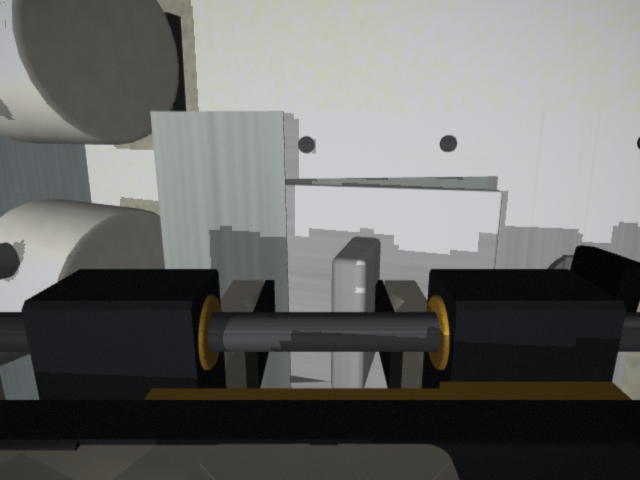

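The gripper turned level but the cover stayed at about 18.5°, its fin wedged between the fingers (width 40 mm), and the tool is 24 mm too far up the slope. I'll check the joints for a limit before moving.

```bash
python3 - <<'E'
from h import *
s=arm.get_state(); print(s["q"].round(3),s["qd"].round(3),s["force"],s["moment"],s["joint_efforts"].round(1))
D=camera_params("wrist")
k=dict(gz=.0119,gy=-.0008)
print(rel(*covpose(.0512,.001,np.radians(15),**k)))
E
```

```text
[-0.037  0.081 -1.017  1.661 -0.01  -1.631] [ 0.03  -0.001 -0.001 -0.036  0.004  0.167] [-87.08736362 -22.44249027  -5.26429716] [-7.84108239 32.53270617 -4.39505908] [ 14.3 -37.3  24.9   8.5   4.4   0.3]
(array([-1.5, 19. ,  2.5]), array([-0.2103, -0.034 , -0.0272]))
```

The cause is joint limits: q3 is at −1.02, q5 is at 0, and the wrist flipped. A full 30° forward tilt is out of reach here, while 15° was fine. I'll back out gently toward the 15° pose, where the cover is still hooked, and finish by lowering it another way.

```bash
python3 -m jog '[[[-0.5,6,0.5,-0.06,-0.01,-0.008,0],[-0.5,6,0.5,-0.06,-0.01,-0.008,0]]]' 15
python3 - <<'E'
from h import *
print(inb(),arm.get_state()["q"].round(3)); print(rel(*covpose(.0512,.001,np.radians(15),gz=.0119,gy=-.0008)))
E
```

```text
t: 11.68
eef_pos: [0.6221, -0.0189, 0.1514]
ee_rot: [-2.657, -0.044, -1.569]
force: [-31.7, 21.8, -2.5]
width: 0.0872
gripper_force: 15.9
(array([ 49.8, -11.8,  30.4]), array([[ 0.004, -0.999, -0.04 ],
       [-0.999, -0.002, -0.048],
       [ 0.048,  0.041, -0.998]])) [ 0.182  0.091 -0.947  1.109 -0.136 -1.245]
(array([-13. ,  43.6,   6.1]), array([-0.2213, -0.0481, -0.003 ]))
```

```bash
python3 -m jog '[[[0,0,0,0,0,0,87]]]' 15; python3 - <<'E'
from h import *
s=arm.get_state(); print(inb(),s["q"].round(3),s["qd"].round(3)); im,d=grab_frame("wrist"); cv2.imwrite("pics/r1.png",im)
im,d=grab_frame("scene"); cv2.imwrite("pics/r1s.png",cv2.resize(im[200:380,230:430],None,fx=3,fy=3))
E
```

```text
t: 11.8
eef_pos: [0.6222, -0.0216, 0.152]
ee_rot: [-2.658, -0.049, -1.575]
force: [-28.1, 0.2, -2.1]
width: 0.0872
gripper_force: 14.0
(array([ 50.1, -14.5,  30.9]), array([[ 0.001, -0.999, -0.042],
       [-0.998,  0.001, -0.056],
       [ 0.056,  0.042, -0.998]])) [ 0.183  0.091 -0.946  1.107 -0.145 -1.247] [-0.036 -0.006 -0.019  0.151  0.001 -0.071]
```

View pics/r1s.png

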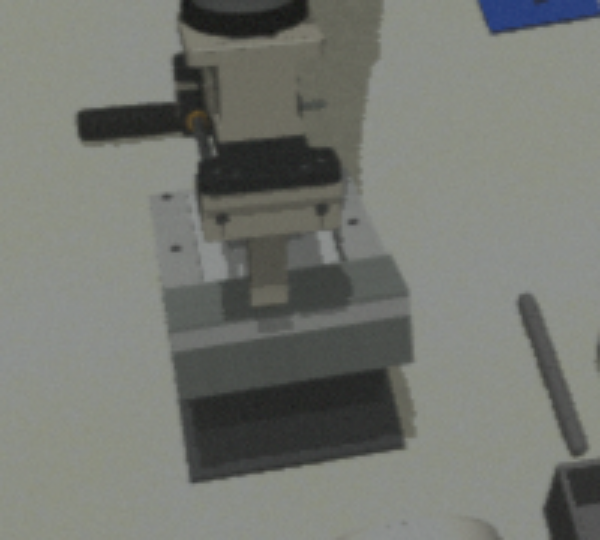

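The scene crop shows the gripper above the lip with the cover still in the bay under it. The lower finger is pushing the fin up the slope, so I'll shift back.

```bash
python3 -m jog '[[[0,8,0,0,0,0,87.5],[0,16,0,0,0,0,87.5],[0,16,0,0,0,0,87.5]]]' 15; python3 - <<'E'
from h import *
s=arm.get_state(); print(inb(),s["q"].round(3),s["qd"].round(3)); P=camera_params("wrist"); im,d=grab_frame("wrist"); cv2.imwrite("pics/r2.png",im)
C=cloud(d,P); L=(C-O)@B*1e3
for yy in (-40,-32,-20):
  for x in range(-65,41,12):
    q=(abs(L[...,0]-x)<2)&(abs(L[...,1]-yy)<3); print(x,np.median(L[q][:,2]).round(1) if q.any() else None,end='; ')
  print()
E
```

```text
t: 12.28
eef_pos: [0.6137, -0.0206, 0.1499]
ee_rot: [-2.648, -0.047, -1.571]
force: [-8.2, 3.6, -2.3]
width: 0.0876
gripper_force: 4.2
(array([ 41.7, -13.3,  33.3]), array([[ 0.003, -1.   , -0.031],
       [-0.999, -0.002, -0.052],
       [ 0.052,  0.031, -0.998]])) [ 0.022  0.075 -0.999  1.495 -0.052 -1.493] [ 0.029  0.002  0.006 -0.122 -0.014  0.06 ]
-65 8.8; -53 4.4; -41 6.3; -29 6.2; -17 6.2; -5 123.3; 7 118.0; 19 117.6; 31 117.3; 
-65 8.9; -53 4.4; -41 6.3; -29 6.3; -17 6.2; -5 126.0; 7 140.7; 19 140.4; 31 141.8; 
-65 8.8; -53 4.5; -41 6.5; -29 6.4; -17 55.6; -5 99.3; 7 40.9; 19 6.1; 31 5.8;
```

The plate top reads z = 6.2–6.5 mm across the bay, so the cover has dropped flat and home. Now I'll clear the fin and lift away.

```bash
python3 -m jog '[[[0,8,0,0,0,0,87.5],[0,12,0,0,0,0,87.5],[0,12,0,0,0,0,87.5]]]' 15; python3 - <<'E'
from h import *
s=arm.get_state(); print(inb(),s["q"].round(3))
print("up, tilt 10", rel(O+.02*ex+.0*ey+np.array([0,0,.16]),toolR(.01,np.radians(12))))
E
```

```text
t: 12.7
eef_pos: [0.6059, -0.0208, 0.149]
ee_rot: [-2.648, -0.049, -1.571]
force: [0.3, -0.1, -0.4]
width: 0.0877
gripper_force: 0.0
(array([ 34.5, -13.3,  36.4]), array([[ 0.005, -1.   , -0.031],
       [-0.999, -0.004, -0.054],
       [ 0.054,  0.031, -0.998]])) [-0.053  0.064 -1.013  1.666 -0.018 -1.596]
up, tilt 10 (array([  -7.4,  -62.4, -104.6]), array([-0.2839, -0.0496,  0.0078]))
```

```bash
python3 -m jog '[[[0,0,-15,0,0,0,87.5],[0,0,-40,-0.03,0,0,87.5],[-7,-30,-80,-0.15,-0.03,0,87.5],[-7,-62,-105,-0.28,-0.05,0,60],[-7,-62,-105,-0.28,-0.05,0,60],[-7,-62,-105,-0.28,-0.05,0,30],[-7,-62,-105,-0.28,-0.05,0,0]]]' 15; python3 - <<'E'
from h import *
s=arm.get_state(); print(inb()[0],s["q"].round(3))
print("view", rel([.58,.0,.34],toolR(0,0)))
E
```

```text
t: 13.58
eef_pos: [0.6136, -0.0048, 0.2718]
ee_rot: [-2.928, 0.002, -1.551]
force: [0.7, 1.0, 0.6]
width: 0.0531
gripper_force: 0.0
[103.    2.5 138.7] [ 0.353  0.102 -0.274  0.081 -0.994 -0.37 ]
view (array([ -5.6,  18.3, -73.7]), array([-0.2132,  0.004 ,  0.0197]))
```

```bash
python3 -m jog '[[[-5,18,-74,-0.21,0,0.02,0],[-5,18,-74,-0.21,0,0.02,0],[-5,18,-74,-0.21,0,0.02,0],[-5,18,-74,-0.21,0,0.02,0]]]' 15; cat > meas.py <<'E'
from h import *
s=arm.get_state(); print(s["eef_pos"],s["ee_rot"],s["q"].round(3))
P=camera_params("wrist"); im,d=grab_frame("wrist"); cv2.imwrite("pics/after.png",im)
C=cloud(d,P); L=(C-O)@B*1e3; x,y,z=L[...,0],L[...,1],L[...,2]; m=np.zeros((480,640),bool); m[:268]=1
q=m&(abs(x)<30)&(abs(y)<50)&(z>38)&(z<45); r=cv2.minAreaRect(L[q][:,:2].astype(np.float32)); print("fin",r,np.median(z[q]))
q=m&(x<36)&(x>-51)&(y>-47)&(y<40)&(abs(z-6)<2.5); A=np.c_[L[q][:,:2],np.ones(q.sum())]; print("plate plane",np.linalg.lstsq(A,L[q][:,2],rcond=None)[0].round(4),np.percentile(x[q],[.5,99]))
g=m&(x<-60)&(x>-125)&(z>42)&(z<49)&(abs(y)<40); print("grip",cv2.minAreaRect(L[g][:,:2].astype(np.float32)),np.median(z[g]))
g=m&(x<-60)&(z>12.5)&(z<17)&(y>20)&(y<62)&(x>-120); print("tongue",cv2.minAreaRect(L[g][:,:2].astype(np.float32)) if g.any() else None)
l=m&(abs(z-17)<2)&(x>30)&(abs(y)<70); print("lip x",np.percentile(x[l],[1,99]))
E
python3 meas.py
```

```text
t: 14.08
eef_pos: [0.5767, -0.004, 0.3369]
ee_rot: [-3.14, 0.001, -1.576]
force: [-0.6, -0.3, 0.4]
width: 0.013
gripper_force: 0.0
[ 0.5767278  -0.00395838  0.3369102 ] [-3.13978991e+00  7.57122288e-04 -1.57571877e+00] [ 0.332  0.144 -0.028 -0.    -1.397 -0.337]
fin ((-2.2686662673950195, -1.6335639953613281), (13.064309120178223, 49.8673210144043), 0.19904953241348267) 41.67395591058328
plate plane [-1.8000e-03 -3.0000e-04  5.9446e+00] [-50.59405645  33.61165371]
grip ((-89.48163604736328, -0.18017578125), (35.0251579284668, 11.012924194335938), 84.01615142822266) 45.10914883107443
tongue ((-84.36726379394531, 38.18761444091797), (37.81128692626953, 15.074979782104492), 82.40743255615234)
lip x [39.44382158 89.82171548]
```

The cover is home: fin at (−2.3, −1.6) mm, plate flat at 5.9 mm, latch still at about 0.11 rad. For the latch I'll straddle the grip with the tool near 12° tilt (reachable) and ratchet it: close at about 45°, open, turn, then close at 90°, where the tilt mismatch doesn't matter.

```bash
cat >> h.py <<'E'
def latchpose(th,z,a=np.radians(18)):
    cx=np.cos(a)*ex-np.sin(a)*n; cz=np.sin(a)*ex+np.cos(a)*n
    R=np.c_[np.cross(-cx,-cz),-cx,-cz]@Ro.from_rotvec([0,0,th]).as_matrix()
    return O-.0898*ex+(z+.010)*n-.010*cz, R
E
python3 -c "
from h import *
print(rel(*latchpose(.8,.075)))"
```

```text
(array([  7.1, 101. , 217.7]), array([ 0.1962, -0.0854,  0.7695]))
```

```bash
python3 -m jog '[[[7,60,40,0.08,-0.03,0.3,60],[7,101,80,0.15,-0.06,0.5,60],[7,101,120,0.196,-0.085,0.77,60],[7,101,170,0.196,-0.085,0.77,60],[7,101,205,0.196,-0.085,0.77,60],[7,101,217.5,0.196,-0.085,0.77,60],[7,101,217.5,0.196,-0.085,0.77,60],[7,101,217.5,0.196,-0.085,0.77,60]]]' 12
python3 -c "
from h import *
print(inb()[0],arm.get_state()['q'].round(3)); print(rel(*latchpose(.8,.075)),rel(*latchpose(.8,.026)))"
```

```text
t: 15.12
eef_pos: [0.4768, -0.0098, 0.1209]
ee_rot: [-2.994, 0.152, -2.337]
force: [-0.7, 0.3, -0.2]
width: 0.0598
gripper_force: 0.0
[-91.1   0.6  76.6] [ 0.466  0.006 -0.79   0.162 -0.589 -1.37 ]
(array([1.4, 0.6, 1.6]), array([-0.0004,  0.0014, -0.0003])) (array([ -9.4, -10. ,  48.2]), array([-0.0004,  0.0014, -0.0003]))
```

```bash
python3 -m jog '[[[-3,-3,15,0,0,0,60],[-6,-6,30,0,0,0,60],[-9.4,-10,48,0,0,0,60],[-9.4,-10,48,0,0,0,60]]]' 12
python3 -c "
from h import *
print(inb()[0],arm.get_state()['q'].round(3)); print(rel(*latchpose(.8,.026)))"
```

```text
t: 15.62
eef_pos: [0.5002, -0.0101, 0.0761]
ee_rot: [-2.995, 0.15, -2.338]
force: [-0.3, -0.5, 0.2]
width: 0.06
gripper_force: 0.0
[-93.2  -0.3  26.1] [ 0.435  0.119 -0.812  0.191 -0.454 -1.377]
(array([-0.3,  0. , -0.4]), array([ 0.0002, -0.0002, -0.001 ]))
```

Pose reached and free of contact. Now close, which turns the fin towards about 0.8 rad.

```bash
python3 -m jog '[[[0,0,0,0,0,0,10],[0,0,0,0,0,0,10],[0,0,0,0,0,0,10],[0,0,0,0,0,0,10],[0,0,0,0,0,0,10],[0,0,0,0,0,0,10]]]' 15
```

```text
t: 16.38
eef_pos: [0.5008, -0.0107, 0.077]
ee_rot: [-2.993, 0.151, -2.338]
force: [7.8, -12.3, -0.5]
width: 0.0133
gripper_force: 14.0
```

```bash
python3 -m jog '[[[0,0,0,0,0,0,60],[0,0,0,0,0,0,60],[0,0,0,0,0,0,60],[0,0,0,0,0,0.2,60],[0,0,0,0,0,0.38,60],[0,0,0,0,0,0.56,60],[0,0,0,0,0,0.76,60],[0,0,0,0,0,0.76,60],[0,0,0,0,0,0.76,60]]]' 15
python3 -c "
from h import *
print(inb(),arm.get_state()['q'].round(3)); print(rel(*latchpose(1.56,.024)))"
```

```text
t: 17.5
eef_pos: [0.5001, -0.0098, 0.0764]
ee_rot: [-3.139, 0.21, -3.105]
force: [0.0, -0.4, 0.1]
width: 0.0597
gripper_force: 0.0
(array([-93.2,   0.1,  26.4]), array([[-0.951, -0.013, -0.309],
       [-0.014,  1.   ,  0.001],
       [ 0.308,  0.005, -0.951]])) [ 0.435  0.118 -0.813  0.191 -0.454 -2.134]
(array([-0.8, -0.1,  1.7]), array([0.0006, 0.0005, 0.0032]))
```

```bash
python3 -m jog '[[[-0.8,0,1,0,0,0,8],[-0.8,0,1,0,0,0,8],[-0.8,0,1,0,0,0,8],[-0.8,0,1,0,0,0,8],[-0.8,0,1,0,0,0,8],[-0.8,0,1,0,0,0,8],[-0.8,0,1,0,0,0,8]]]' 20
python3 -c "
from h import *
print(rel(O-.09*ex+np.array([-.03,0,.30]),toolR(0,0)))"
```

```text
t: 18.38
eef_pos: [0.5006, -0.0107, 0.0754]
ee_rot: [-3.139, 0.209, -3.109]
force: [2.4, -5.0, -0.9]
width: 0.0288
gripper_force: 20.0
(array([ -43.9,    0.9, -276.7]), array([-0.163 ,  0.1642, -1.5322]))
```

```bash
python3 -m jog '[[[0,0,0,0,0,0,8],[0,0,0,0,0,0,8]]]' 25
python3 - <<'E'
from h import *
im,d=grab_frame("wrist"); cv2.imwrite("pics/l1.png",im[60:460])
im,d=grab_frame("scene"); cv2.imwrite("pics/l1s.png",cv2.resize(im[200:380,230:430],None,fx=2,fy=2))
a=cv2.imread("pics/l1.png"); b=cv2.imread("pics/l1s.png"); b=cv2.resize(b,(440,400)); a=cv2.resize(a,(360,225)); 
c=np.zeros((400,800,3),np.uint8); c[:225,:360]=a; c[:,360:]=b; cv2.imwrite("pics/l1c.png",c)
E
```

```text
t: 18.62
eef_pos: [0.5006, -0.0107, 0.0754]
ee_rot: [-3.139, 0.209, -3.109]
force: [2.5, -6.2, -0.9]
width: 0.0286
gripper_force: 25.0
```

View pics/l1c.png

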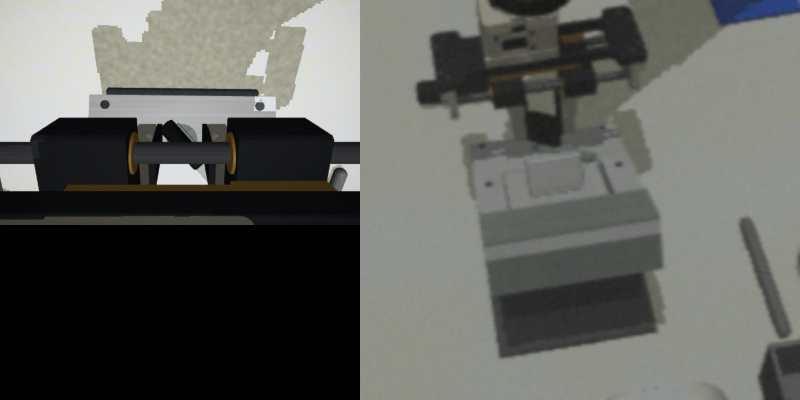

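The crop shows the black fin stuck at about 45° between the pads, at (183,130). The jammed grip still holds the fin, so turning the tool will carry it the rest of the way.

```bash
python3 -m jog '[[[0,0,-2,0,0,0.12,8],[0,0,-2,0,0,0.25,8],[0,0,-2,0,0,0.38,8],[0,0,-2,0,0,0.5,8],[0,0,-2,0,0,0.6,8],[0,0,-2,0,0,0.6,8]]]' 20; python3 -c "
from h import *
print(inb(),arm.get_state()['q'].round(3),arm.get_state()['moment'])"
```

```text
t: 19.48
eef_pos: [0.5006, -0.0103, 0.0774]
ee_rot: [3.024, 0.174, 2.566]
force: [3.1, -4.8, -4.0]
width: 0.0188
gripper_force: 30.8
(array([-92.3,  -0.4,  27. ]), array([[-0.791,  0.527, -0.309],
       [ 0.555,  0.832, -0.   ],
       [ 0.257, -0.172, -0.951]])) [ 0.434  0.117 -0.81   0.19  -0.458 -2.734] [-2.00445155 -0.29058741  0.49135467]
```

```bash
python3 -m jog '[[[0,0,0,0,0,0,60],[0,0,0,0,0,0,60],[0,0,0,0,0,0,60],[0,0,-20,0,0,0,60],[0,0,-60,0,0,0,60],[0,0,-110,0,0,0,60],[0,0,-110,0,0,0,60]]]' 15; python3 -c "
from h import *
print(inb()[0]); print('view', rel([.555,.0,.35],toolR(0,0)))"
```

```text
t: 20.35
eef_pos: [0.4795, -0.0095, 0.1893]
ee_rot: [3.016, 0.179, 2.564]
force: [0.3, 0.3, -0.3]
width: 0.0599
gripper_force: 0.0
[-54.5   0.9 134.4]
view (array([ -85.7,   67.3, -140.5]), array([-0.1185,  0.2376, -2.1273]))
```

```bash
python3 -m jog '[[[0,0,-100,0,0,-0.15,60],[-86,67,-140,-0.03,0.05,-0.4,60],[-86,67,-140,-0.118,0.237,-2.127,60],[-86,67,-140,-0.118,0.237,-2.127,60],[-86,67,-140,-0.118,0.237,-2.127,60],[-86,67,-140,-0.118,0.237,-2.127,60],[-86,67,-140,-0.118,0.237,-2.127,60],[-86,67,-140,-0.118,0.237,-2.127,60],[-86,67,-140,-0.118,0.237,-2.127,60],[-86,67,-140,-0.118,0.237,-2.127,60],[-86,67,-140,-0.118,0.237,-2.127,60],[-86,67,-140,-0.118,0.237,-2.127,60],[-86,67,-140,-0.118,0.237,-2.127,60],[-86,67,-140,-0.118,0.237,-2.127,60]]]' 15; python3 meas.py
```

```text
t: 22.1
eef_pos: [0.5546, -0.0009, 0.3443]
ee_rot: [3.134, -0.003, -1.575]
force: [-0.4, -0.6, 0.1]
width: 0.0598
gripper_force: 0.0
[ 0.55457611 -0.0009029   0.34426345] [ 3.13444516e+00 -2.99512293e-03 -1.57523079e+00] [ 0.352  0.109 -0.052  0.    -1.417 -0.356]
fin ((-2.445164203643799, -1.4774360656738281), (12.808059692382812, 50.37999725341797), 0.79715496301651) 41.657619627634595
plate plane [-1.000e-03 -6.000e-04  5.908e+00] [-50.4775902   34.30799746]
grip ((-89.19483184814453, -0.03076171875), (10.052260398864746, 36.24769592285156), 84.66805267333984) 45.25660706608985
tongue None
lip x [39.43338932 89.72221877]
```

View pics/after.png

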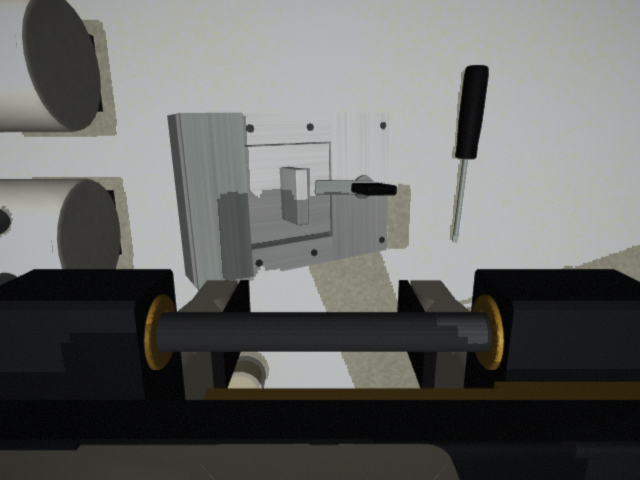

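The picture shows the cover flat in the bay (fin at (295,195)), its edge under the lip at u≈245. The latch tongue points up the slope over it from (390,188) to (315,187), at about 1.65 rad, and the gripper is clear.

```bash
python3 -c "
from station import arm; print(arm.job_done())"
```

```text
the job is handed in; nothing more can be done
None
```

I handed the job in with the short cover flat in the bay, about 2.4 mm down and 1.5 mm across from centre, its edge under the lip, the latch over it at about 1.65 rad (its stop), and the arm clear; the levelling hit a joint limit, so the cover slipped from the grip and dropped home by itself, and I did not re-measure the long cover or the bystanders.

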